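Hold a blanket peg open over the mount card

TASK

I want to slip a drawing in against the mount card on the wooden stand: take the big blue peg off the rim of the toy basket, then hold it squeezed wide open astride the middle of the card's top edge, square to the card, one jaw well down on each side and neither touching it. Finish while still holding the peg gaping there: do not let it close, bite or go. Leave the orange peg and the toys where they are, and do not bump into the card or its stand.

Things in the scene. Friction and masses are not known exactly. Their poses are not given: they have to be found in the camera images.
- peg: Blue blanket peg (large plastic spring clip, 117 mm long, 28 mm wide along its hinge, 48 g), two mirror levers; starts biting the basket's -x rim, jaws down, handles up. Origin: mid hinge axis, 34 mm above the rim. At the start z is up, y the hinge axis along the rim, x normal to the rim (later the frame turns with the -x lever). Squeezing the handles together along x opens the jaws.
- peg_lever (a joint): Angle between the blue peg's levers (rad): 0 as it bites the 4 mm rim, -0.08 shut, 0.52 fully squeezed against stop lugs (jaw tips about 29 mm apart). A spring closes it, 0.28 N m at 0 rising to 0.51 N m: each handle, pressed 45 mm above the hinge, takes 6 N to start and 12 N to hold fully open.
- peg_grip_a (a point): Outer face of the blue peg's -x handle, mid width, 45 mm above the hinge at the start: the place to press. The handles splay upwards: over their outer faces 31 mm wide 20 mm above the hinge, 46 mm wide here, 58 mm wide at their ends 66 mm above it. Fully squeezed they are about parallel and about 22 mm wide here.
- peg_grip_b (a point): The same point on the blue peg's other (+x) handle.
- peg_jaw_a (a point): Inner corner of the jaw tip of the blue peg's -x lever, mid width, 50 mm below the hinge at the start (16 mm below the rim). The jaw is 8 mm thick outside this point; inside, the steel coil on the hinge (12 mm diameter) limits how deep an edge goes in.
- peg_jaw_b (a point): The same point on the blue peg's other (+x) lever; 4 mm from peg_jaw_a at the start.
- basket: Open cream plastic toy basket, 170 x 270 x 90 mm outside (x, y, z), walls 4 mm, fixed. Origin under its centre; z up. Both pegs bite the top of its -x wall (the one nearer the robot). Balls lie in its far half, all lower than the rim.
- stand: Display stand, fixed: a wooden foot 69 x 240 x 24 mm (x, y, z) with a stiff painted mount card, 3 mm thick and 210 mm wide, standing upright in its slot. Origin under the centre of the foot; x is normal to the card, y along it, z up. The card's top edge is 155 mm above the bench.
- card_top (a point): Middle of the top edge of the mount card (centre of its 3 mm thickness); x normal to the card, y along the edge, z up.
- spare_peg: The orange peg, the same as the blue one, on the same rim; at least 110 mm from it. Leave alone. Origin on its hinge axis.
- yoyo: Wooden yo-yo lying flat, 58 mm diameter, 36 mm high; origin under its centre. Leave alone.
- whale: Green silicone bath whale, about 130 x 80 x 66 mm; origin under its body. Leave alone.
- tin: Round steel tin with its lid closed, 91 mm diameter, 80 mm high; origin under its centre. Leave alone.
- bus: Yellow plastic toy school bus, 165 x 64 x 62 mm; origin under its middle. Leave alone.
- crayon_pot: Blue pot of crayons, 68 mm diameter, 120 mm high with the crayons; origin under its centre. Leave alone.
There are look-alikes about, which are no part of the job. What is shaped like the peg but pink, turquoise or white is not meant.

How it is judged:
By the outcome, as a careful person would: the job done as asked, in the order asked, and still so for the second after the job is handed in, while the arm keeps its last pose, push and grip.
It also fails if it takes over 35 s, if anything falls off the work surface, if the arm or the gripper's body presses on something with over 40 N, if the wrist force passes 120 N, or if a joint passes its speed limit or range.

ROBOT

A 7-joint arm with a two-finger parallel gripper is mounted at the origin on the work surface. World frame = base frame: x ahead of the robot, y to its left, z up, the work surface at z = 0. Lengths are in m, angles in degrees, forces in N, time in s.
With the tool pointing down it reaches from about 0.425 to 0.875 m from the base axis. Payload 9.9 kg.
Tool frame: the origin (TCP) lies on the centre line of the jaws, within the pads' length; the fingertips stand 19 mm ahead of it and the grasp point (between the pads) is the TCP; z points along the fingers, x is the direction in which the jaws open and shut, and the axes are right-handed (so a half turn about z gives the same grasp; the last joint's range is limited). The gripper opens to 85 mm and grips with 20 to 120 N. Pads are 22 mm wide; open, the fingers measure 114 mm over their backs; the gripper's body (76 mm by 85 mm) begins 54 mm behind the grasp point. The pads swing forward as they close: fully open they stand 13 mm farther back than shut.
Start: joints at [64.641, 32.985, 1.427, 82.34, -0.859, 64.687, -3.237], TCP at [0.237, -0.632, 0.25] pointing down, gripper open.
Joint ranges: [-157.87, 157.87], [-19.46, 123.44], [-87.15, 90], [11.01, 140.99], [-62.26, 242.26], [9.8, 113.94], [-161.44, 161.44]. Speed limits (degrees/s): [127.2, 127.2, 172.46, 172.46, 180, 180, 180].

INTERFACE

Orientations are given as [roll, pitch, yaw] about the fixed x, y, z axes, in that order (R = Rz(yaw) Ry(pitch) Rx(roll)).
In Python, from bench import r, viewer, finish_job, models gives the robot as it stands.
- The arm moves only by the shell command python3 -m handwheel 'ROWS'. ROWS is JSON, a list of rows, each a list of 7 numbers: the shift along the tool's x, y, z in m, then the turn, a rotation vector about the tool's x, y, z in degrees, then the closure, from 0 (fully open) to 1 (shut). A call has 1 to 5 rows; each row shifts and turns the commanded pose from where the row before left it, along the tool's axes as they then stand; what a row does not reach is not made up. A row lasts 1/8 s, in which the tool goes at most 62.5 mm and 10.7 degrees, less where a joint would pass 70% of its speed; a pose out of reach is approached as far as the arm can. A call with a gripper value outside its range is refused whole. The fingers move at their own pace and stop on an object; the grip force is fixed at half the most. Time passes only in rows, so rows that do not move let the fingers close. It gives the time, the measured TCP pose, the force and the opening at its end, in the units of the state.
- r.get_state(): the state, without advancing time (a new reading comes with each control period).
- viewer.read_camera(name): name is "scene" or "top" or "wrist"; returns a dict with "frame" (400x640x3 uint8, red, green, blue), "depth" (400x640 float32, m along the optical axis (not along the pixel's ray), 0 where there is no reading), "K" (3x3 intrinsics, pixels), "k1" (the pictures are not rectified: a ray, as slopes to the right and down, at radius r is drawn at 1 + k1 r^2 times it, then the intrinsics apply), "cam_to_world" (4x4, takes a point from camera to world coordinates); the wrist camera has in their place "tool_from_camera" (4x4, takes a point from camera to tool coordinates, whose origin is the TCP and whose axes are the tool frame's). Camera axes: x right, y up, looking along -z (the intrinsics and any distortion apply to the point x, -y, -z); pixel columns grow to the right and rows downward; lengths in m; the calibration is good to about 2 mm. A picture is of the moment at which its call begins: read the wrist's pose just before it.
- finish_job(): hands the job in, once; it reports no verdict.
Trained networks look in the newest picture that a camera, given by its name, has taken for a name from the list of things; names that differ only in an ending like _2 or _b are one class to them, and where a whole thing is asked for, a point or a joint stands for the part that bears it (a point fixed in the world has none). Each returns a list of dicts, best first, with "p" (0 to 1); they miss things now and then, are a little off and sometimes report something else, mostly with a low value. They report only what shows in the picture. A call takes as long as a camera call. They do not tell look-alikes from the thing itself.
- models.silhouettes(camera, thing): "pixels" (400x640 bool, what is visible of it) and "extent" ([left, top, width, height] in pixels, round what is visible of it).
The state is a dict: "time_s": time; "joints": joint angles; "qd": joint speeds; "tau": joint torques, N m; "position": TCP position; "tool_rot": TCP orientation; "force": force on the tool from outside, world axes, zero at the start; "moment": the same for the moment, N m; "width": opening from 0.0 (shut) to 1.0 (fully open).
Only numpy, scipy, OpenCV 4.12 (cv2) and the standard library are available. Lean on these libraries where they do the work, as an engineer would, in place of code of your own. Each camera call takes 0.05 s, during which the arm holds its last target.

## Working session

There is one attempt and no reset: what is moved stays moved. The work goes in short steps, Python scripts to look and compute and a shell command to move; the robot and the scene stay as the last step left them, time stands still between calls to the robot, and variables do not carry over. Pictures are saved under pics/ and viewed, and the job is handed in when it is done.

```bash
ls; mkdir -p pics
cat > h.py <<'E'
import numpy as np, cv2
from bench import r, viewer, finish_job, models
from scipy.spatial.transform import Rotation as R
def cam(n):
    s=r.get_state(); d=viewer.read_camera(n)
    if 'cam_to_world' in d: d['T']=np.array(d['cam_to_world'])
    else:
        T=np.eye(4); T[:3,:3]=toolR(s); T[:3,3]=s['position']; d['T']=T@np.array(d['tool_from_camera'])
    return d
def toolR(s):
    a=np.array(s['tool_rot'])
    return R.from_euler('xyz',a,degrees=True).as_matrix() if a.shape==(3,) else a
def pts(d,mask=None):
    K=np.array(d['K']);k=d['k1']
    v,u=np.mgrid[0:400,0:640]
    if mask is None: mask=np.ones((400,640),bool)
    mask=mask&(d['depth']>0)
    u=u[mask].astype(float);v=v[mask].astype(float);z=d['depth'][mask]
    D=np.array([k,0,0,0],float)
    p=cv2.undistortPoints(np.stack([u,v],1)[:,None],K,D)[:,0]
    c=np.stack([p[:,0]*z,-p[:,1]*z,-z],1)
    return c@d['T'][:3,:3].T+d['T'][:3,3],u,v
def proj(d,P):
    K=np.array(d['K']);P=np.atleast_2d(P)
    c=(P-d['T'][:3,3])@d['T'][:3,:3]
    s=np.stack([c[:,0]/-c[:,2],-c[:,1]/-c[:,2]],1)
    s=s*(1+d['k1']*(s**2).sum(1,keepdims=True))
    return s@K[:2,:2].T+K[:2,2]
def save(n,im,sc=1):
    if sc!=1: im=cv2.resize(im,None,fx=sc,fy=sc,interpolation=cv2.INTER_CUBIC)
    cv2.imwrite('pics/'+n,np.ascontiguousarray(im[...,::-1]))
E
python3 - <<'E'
from h import *
for n in ['scene','top','wrist']:
    d=cam(n); save(n+'0.png',d['frame'])
    for t in ['peg','spare_peg','stand','basket']:
        for o in models.silhouettes(n,t): print(n,t,round(o['p'],2),o['extent'])
print(r.get_state())
E
```

```text
pics
scene peg 0.81 [410.0, 186.0, 16.2, 30.8]
scene peg 0.7 [434.0, 184.4, 25.9, 31.2]
scene peg 0.66 [463.1, 228.4, 28.5, 36.9]
scene peg 0.59 [400.0, 174.0, 22.4, 30.3]
scene peg 0.29 [356.7, 178.3, 13.6, 32.7]
scene spare_peg 0.61 [356.4, 178.1, 15.4, 33.7]
scene spare_peg 0.58 [218.6, 178.6, 82.2, 42.9]
scene stand 0.61 [221.3, 175.3, 80.8, 49.2]
scene basket 0.58 [338.3, 204.7, 105.0, 79.3]
scene basket 0.16 [208.0, 228.3, 36.3, 43.7]
top peg 0.66 [198.1, 210.4, 21.8, 17.2]
top peg 0.59 [128.8, 207.0, 35.5, 19.9]
top peg 0.56 [198.4, 213.6, 23.0, 23.6]
top peg 0.55 [166.9, 260.6, 34.3, 22.8]
top peg 0.51 [213.3, 263.2, 24.3, 24.7]
top spare_peg 0.65 [258.8, 197.7, 19.8, 28.5]
top stand 0.84 [339.5, 187.0, 88.7, 44.5]
top basket 0.93 [180.4, 158.8, 109.0, 81.1]
{'time_s': 0.75, 'joints': array([64.6399042 , 32.98332104,  1.42538697, 82.33966523, -0.85819679,
       64.68768393, -3.23866271]), 'qd': array([ 0.00507804,  0.0425203 , -0.08704825,  0.0058049 , -0.12294601,
        0.05637847, -0.03430256]), 'tau': array([-2.99205622e-04, -7.65356326e+01,  2.24774793e+00, -2.86264515e+01,
        1.51870708e-02,  2.73422243e-03, -2.85711661e-05]), 'position': array([ 0.23704919, -0.63200732,  0.25031078]), 'tool_rot': array([ 1.79999874e+02,  8.12504647e-05, -6.94412436e+01]), 'force': array([ 0.66732602,  0.68129626, -1.09324746]), 'moment': array([ 0.02061493,  0.00961835, -0.01260793]), 'width': 1.002895964701364}
```

View pics/scene0.png

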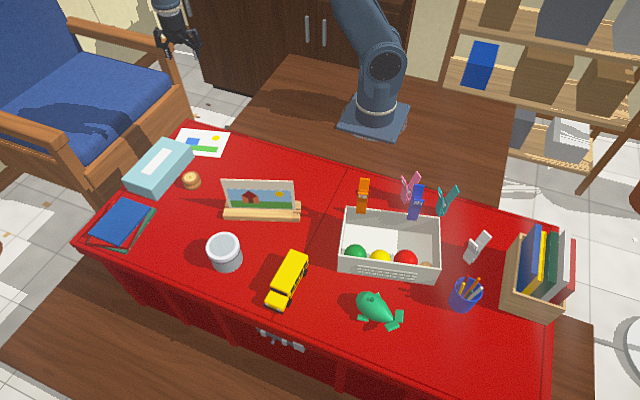

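View pics/top0.png

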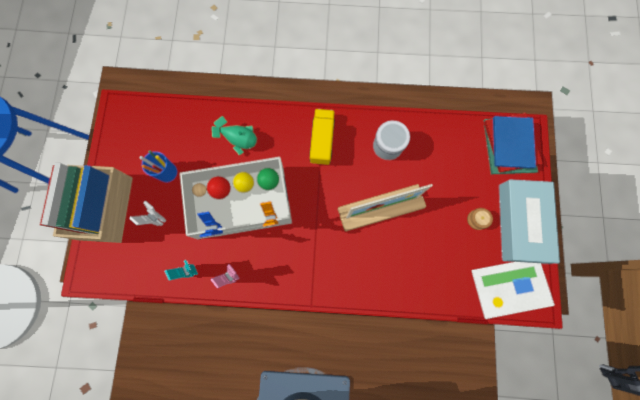

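View pics/wrist0.png

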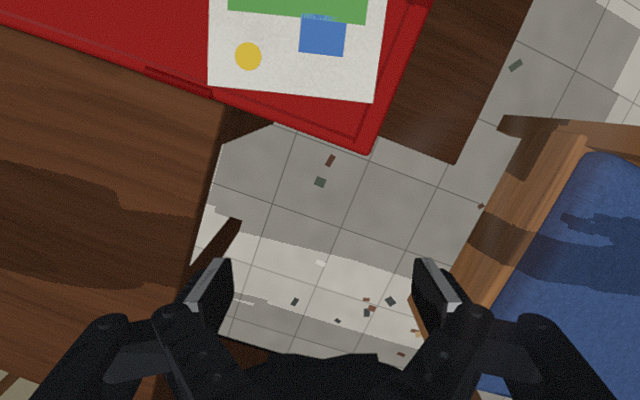

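The scene and top views show two pegs on the near rim of the basket: blue at top (209,223) / scene (414,203), and orange at top (267,213) / scene (362,195). The look-alikes are turquoise at top (180,271), pink at (225,276) and white at (148,215), all standing off the basket. The card stand is at top (383,207). Next I'll measure these and check with a crop.

Run:
```python
from h import *
d=cam('top'); e=cam('scene')
a=cv2.resize(d['frame'][150:300,120:320],None,fx=2,fy=2,interpolation=cv2.INTER_CUBIC)
b=cv2.resize(e['frame'][160:290,330:500],None,fx=2.3,fy=2.3,interpolation=cv2.INTER_CUBIC)[:300]
save('crop1.png',np.hstack([a,b[:, :391]]))
for nm,c in (('top',d),('scene',e)):
    P,u,v=pts(c); f=c['frame'].reshape(-1,3)[ (c['depth']>0).ravel()].astype(int)
    # blue peg
    if nm=='top': box=(u>190)&(u<230)&(v>205)&(v<245)
    else: box=(u>402)&(u<428)&(v>178)&(v<225)
    m=box&(f[:,2]>f[:,0]+50)&(P[:,2]>0.05)
    Q=P[m]; print(nm,'peg',m.sum(),Q.min(0).round(3),Q.max(0).round(3),np.median(Q,0).round(3))
    # rim: z 0.086..0.094
    if nm=='top': bx=(u>175)&(u<296)&(v>150)&(v<245)
    else: bx=(u>330)&(u<448)&(v>200)&(v<280)
    m=bx&(P[:,2]>0.082)&(P[:,2]<0.098)&(f.min(1)>130)
    Q=P[m]; rect=cv2.minAreaRect((Q[:,:2]*1000).astype(np.float32)); print('rim',m.sum(),rect,np.median(Q[:,2]))
    if nm=='top': bx=(u>330)&(u<440)&(v>178)&(v<235)
    else: bx=(u>215)&(u<306)&(v>170)&(v<226)
    m=bx&(P[:,2]>0.035)&(P[:,2]<0.17)
    Q=P[m]; print('card',m.sum(),Q.min(0).round(3),Q.max(0).round(3)); 
    mm,dd=Q[:,:2].mean(0),np.linalg.svd(Q[:,:2]-Q[:,:2].mean(0),full_matrices=False); 
    rect=cv2.minAreaRect((Q[:,:2]*1000).astype(np.float32)); print(mm,dd[2][0],np.degrees(np.arctan2(dd[2][0][1],dd[2][0][0])),rect)
    t=Q[Q[:,2]>0.145]; print('cardtop',len(t),t.mean(0) if len(t) else '', t[:,2].max() if len(t) else '', cv2.minAreaRect((t[:,:2]*1000).astype(np.float32)) if len(t)>3 else '')
    m=bx&(P[:,2]>0.018)&(P[:,2]<0.03)&(f[:,1]>f[:,0]*.5)
    Q=P[m]; print('foot',m.sum(),cv2.minAreaRect((Q[:,:2]*1000).astype(np.float32)))
```

```text
Traceback (most recent call last):
ValueError: all the input array dimensions except for the concatenation axis must match exactly, but along dimension 0, the array at index 0 has size 300 and the array at index 1 has size 299
```

```bash
cat > m1.py <<'E'
from h import *
d=cam('top'); e=cam('scene')
a=cv2.resize(d['frame'][150:300,120:320],(400,300),interpolation=cv2.INTER_CUBIC)
b=cv2.resize(e['frame'][160:290,330:500],(392,300),interpolation=cv2.INTER_CUBIC)
save('crop1.png',np.hstack([a,b]))
for nm,c in (('top',d),('scene',e)):
    P,u,v=pts(c); f=c['frame'].reshape(-1,3)[ (c['depth']>0).ravel()].astype(int)
    # blue peg
    if nm=='top': box=(u>190)&(u<230)&(v>205)&(v<245)
    else: box=(u>402)&(u<428)&(v>178)&(v<225)
    m=box&(f[:,2]>f[:,0]+50)&(P[:,2]>0.05)
    Q=P[m]; print(nm,'peg',m.sum(),Q.min(0).round(3),Q.max(0).round(3),np.median(Q,0).round(3))
    # rim: z 0.086..0.094
    if nm=='top': bx=(u>175)&(u<296)&(v>150)&(v<245)
    else: bx=(u>330)&(u<448)&(v>200)&(v<280)
    m=bx&(P[:,2]>0.082)&(P[:,2]<0.098)&(f.min(1)>130)
    Q=P[m]; rect=cv2.minAreaRect((Q[:,:2]*1000).astype(np.float32)); print('rim',m.sum(),rect,np.median(Q[:,2]))
    if nm=='top': bx=(u>330)&(u<440)&(v>178)&(v<235)
    else: bx=(u>215)&(u<306)&(v>170)&(v<226)
    m=bx&(P[:,2]>0.035)&(P[:,2]<0.17)
    Q=P[m]; print('card',m.sum(),Q.min(0).round(3),Q.max(0).round(3)); 
    mm,dd=Q[:,:2].mean(0),np.linalg.svd(Q[:,:2]-Q[:,:2].mean(0),full_matrices=False); 
    rect=cv2.minAreaRect((Q[:,:2]*1000).astype(np.float32)); print(mm,dd[2][0],np.degrees(np.arctan2(dd[2][0][1],dd[2][0][0])),rect)
    t=Q[Q[:,2]>0.145]; print('cardtop',len(t),t.mean(0) if len(t) else '', t[:,2].max() if len(t) else '', cv2.minAreaRect((t[:,:2]*1000).astype(np.float32)) if len(t)>3 else '')
    m=bx&(P[:,2]>0.018)&(P[:,2]<0.03)&(f[:,1]>f[:,0]*.5)
    Q=P[m]; print('foot',m.sum(),cv2.minAreaRect((Q[:,:2]*1000).astype(np.float32)))
E
python3 m1.py
```

```text
top peg 298 [0.438 0.235 0.076] [0.495 0.298 0.194] [0.476 0.251 0.164]
rim 682 ((560.8600463867188, 217.18014526367188), (171.31442260742188, 271.2157287597656), 13.343475341796875) 0.09087106255789784
card 656 [ 0.53  -0.287  0.035] [ 0.602 -0.087  0.16 ]
[ 0.56508992 -0.18570206] [-0.33703082  0.94149361] 109.69607858332799 ((566.335693359375, -187.2560272216797), (5.2068939208984375, 212.34841918945312), 19.7027530670166)
cardtop 169 [ 0.56655006 -0.18707661  0.15439811] 0.15995423273712195 ((566.6273803710938, -186.28497314453125), (4.002957344055176, 210.71670532226562), 19.7027530670166)
foot 1404 ((566.72509765625, -186.63949584960938), (69.60411071777344, 241.89532470703125), 19.561405181884766)
scene peg 201 [0.437 0.236 0.074] [0.498 0.272 0.193] [0.452 0.251 0.172]
rim 689 ((562.2880859375, 217.2782745361328), (173.31729125976562, 270.26739501953125), 13.169901847839355) 0.08937938348468966
card 1853 [ 0.53  -0.287  0.035] [ 0.607 -0.087  0.159]
[ 0.56927148 -0.18551106] [-0.34205725  0.93967911] 110.00226274067835 ((568.7977294921875, -186.88619995117188), (11.025361061096191, 210.9673309326172), 20.11708641052246)
cardtop 242 [ 0.56804041 -0.18367661  0.15151834] 0.15890921186045037 ((568.149169921875, -186.58216857910156), (9.972087860107422, 209.99700927734375), 19.55496597290039)
foot 872 ((570.5975341796875, -185.86013793945312), (72.68798828125, 239.5532684326172), 20.798851013183594)
```

```bash
sleep 3; ls pics
```

```text
crop1.png
scene0.png
top0.png
wrist0.png
```

View pics/crop1.png

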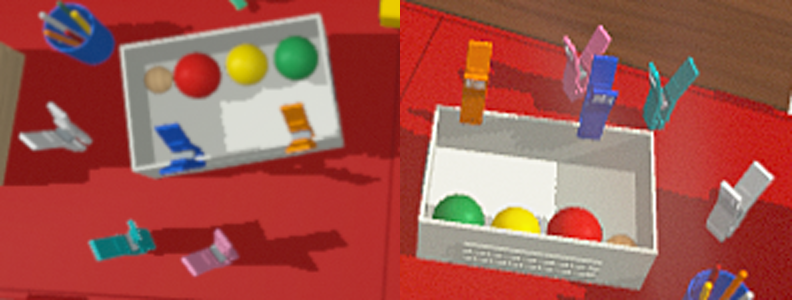

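Run:
```python
from h import *
d=cam('top'); e=cam('scene')
c0=np.array([.5612,.2172]); th=np.radians(13.3)
ex=np.array([np.cos(th),np.sin(th)]);ey=np.array([-ex[1],ex[0]])
for nm,c in (('top',d),('scene',e)):
    P,u,v=pts(c); f=c['frame'].reshape(-1,3)[ (c['depth']>0).ravel()].astype(int)
    if nm=='top': box=(u>185)&(u<230)&(v>205)&(v<245)
    else: box=(u>398)&(u<432)&(v>175)&(v<225)
    m=box&(f[:,2]>f[:,0]+40)&(P[:,2]>0.09)
    Q=P[m]; L=np.stack([(Q[:,:2]-c0)@ex,(Q[:,:2]-c0)@ey,Q[:,2]],1)
    for z0 in np.arange(.09,.2,.015):
        k=(L[:,2]>z0)&(L[:,2]<z0+.015)
        if k.sum()>3: print(nm,round(z0,3),k.sum(),np.percentile(L[k],5,axis=0).round(4),np.percentile(L[k],95,axis=0).round(4))
```

```text
top 0.09 23 [-0.0965  0.0442  0.0916] [-0.0739  0.0581  0.1029]
top 0.105 14 [-0.0965  0.0437  0.106 ] [-0.0735  0.0579  0.1165]
top 0.12 18 [-0.0964  0.0435  0.1205] [-0.0737  0.0614  0.1344]
top 0.135 37 [-0.0944  0.0441  0.1365] [-0.0718  0.0678  0.1492]
top 0.15 69 [-0.0984  0.0442  0.1538] [-0.0681  0.0684  0.1637]
top 0.165 48 [-0.1029  0.0446  0.1655] [-0.0634  0.0676  0.1793]
top 0.18 94 [-0.1113  0.0446  0.1808] [-0.0562  0.0688  0.1938]
scene 0.09 25 [-0.09    0.0439  0.0914] [-0.0686  0.0692  0.1038]
scene 0.105 26 [-0.0734  0.0438  0.1061] [-0.0687  0.0696  0.1184]
scene 0.12 23 [-0.0886  0.0452  0.1212] [-0.0679  0.0696  0.1309]
scene 0.135 12 [-0.0952  0.044   0.1381] [-0.0792  0.0587  0.1492]
scene 0.15 50 [-0.0986  0.0458  0.1513] [-0.0766  0.0701  0.1644]
scene 0.165 54 [-0.1039  0.0453  0.1655] [-0.0837  0.0692  0.1785]
scene 0.18 76 [-0.1099  0.0452  0.1815] [-0.0545  0.069   0.1917]
```

The crop confirms it: the upright blue peg on the near rim is the target. Its hinge is near (0.467, 0.253, 0.124), with handles 58 mm wide at z≈0.19, which fits the description. The card top is near (0.567, -0.187, 0.155), with its normal at yaw 19.7°. I'll plan the approach.

```bash
cat > plan.py <<'E'
from h import *
import sys,json
# args: x y z yaw n : rows from present pose to target, nominal, tool down
def plan(tgt,yaw,n,s=None):
    s=s or r.get_state(); Rm=toolR(s); p=np.array(s['position']); R1=R.from_euler('xyz',[180,0,yaw],degrees=True)
    rv=(R.from_matrix(Rm).inv()*R1).as_rotvec(degrees=True)
    st=(np.array(tgt)-p)/n; rows=[]; Rk=R.from_matrix(Rm)
    for i in range(n):
        rows.append([round(x,4) for x in Rk.inv().apply(st)]+[round(x,1) for x in rv/n]); Rk=Rk*R.from_rotvec(rv/n,degrees=True)
    return rows
if __name__=='__main__':
    a=list(map(float,sys.argv[1:])); s=r.get_state()
    print(s['time_s'],np.round(s['position'],4),np.round(s['tool_rot'],2),np.round(s['force'],1),round(s['width'],3))
    for q in plan(a[:3],a[3],int(a[4]),s): print(q)
E
python3 plan.py .5 -.3 .29 13.3 9
```

```text
1.05 [ 0.237  -0.632   0.2503] [180.    -0.   -69.44] [-0.2 -0.4  0.1] 1.001
[np.float64(-0.0243), np.float64(-0.0403), np.float64(-0.0044), np.float64(0.0), np.float64(0.0), np.float64(-9.2)]
[np.float64(-0.0175), np.float64(-0.0437), np.float64(-0.0044), np.float64(0.0), np.float64(0.0), np.float64(-9.2)]
[np.float64(-0.0103), np.float64(-0.0459), np.float64(-0.0044), np.float64(0.0), np.float64(0.0), np.float64(-9.2)]
[np.float64(-0.0029), np.float64(-0.047), np.float64(-0.0044), np.float64(0.0), np.float64(0.0), np.float64(-9.2)]
[np.float64(0.0047), np.float64(-0.0468), np.float64(-0.0044), np.float64(0.0), np.float64(0.0), np.float64(-9.2)]
[np.float64(0.0121), np.float64(-0.0455), np.float64(-0.0044), np.float64(0.0), np.float64(0.0), np.float64(-9.2)]
[np.float64(0.0192), np.float64(-0.043), np.float64(-0.0044), np.float64(0.0), np.float64(0.0), np.float64(-9.2)]
[np.float64(0.0258), np.float64(-0.0393), np.float64(-0.0044), np.float64(0.0), np.float64(0.0), np.float64(-9.2)]
[np.float64(0.0318), np.float64(-0.0347), np.float64(-0.0044), np.float64(0.0), np.float64(0.0), np.float64(-9.2)]
```

```bash
python3 -m handwheel '[[-0.024,-0.04,-0.004,0,0,-9.2,0],[-0.0175,-0.0435,-0.004,0,0,-9.2,0],[-0.01,-0.046,-0.004,0,0,-9.2,0],[-0.003,-0.047,-0.004,0,0,-9.2,0],[0.005,-0.047,-0.004,0,0,-9.2,0]]' && python3 -m handwheel '[[0.012,-0.0455,-0.004,0,0,-9.2,0],[0.019,-0.043,-0.004,0,0,-9.2,0],[0.026,-0.039,-0.004,0,0,-9.2,0],[0.032,-0.035,-0.004,0,0,-9.2,0],[0,0,0,0,0,0,0]]' && python3 plan.py .467 .253 .28 13.3 10
```

```text
time_s: 1.68
position: [0.3841, -0.4469, 0.2706]
tool_rot: [180.0, -0.0, -23.1]
force: [-0.1, 0.1, -0.0]
width: 1.003
time_s: 2.3
position: [0.5029, -0.2963, 0.2869]
tool_rot: [-179.9, -0.2, 13.8]
force: [-1.0, -0.1, 0.1]
width: 0.995
2.3 [ 0.5029 -0.2963  0.2869] [-1.7994e+02 -1.5000e-01  1.3840e+01] [-1.  -0.1  0.1] 0.995
[np.float64(0.0097), np.float64(-0.0542), np.float64(0.0008), np.float64(-0.0), np.float64(-0.0), np.float64(0.1)]
[np.float64(0.0096), np.float64(-0.0542), np.float64(0.0008), np.float64(-0.0), np.float64(-0.0), np.float64(0.1)]
[np.float64(0.0096), np.float64(-0.0542), np.float64(0.0008), np.float64(-0.0), np.float64(-0.0), np.float64(0.1)]
[np.float64(0.0095), np.float64(-0.0542), np.float64(0.0007), np.float64(-0.0), np.float64(-0.0), np.float64(0.1)]
[np.float64(0.0094), np.float64(-0.0542), np.float64(0.0007), np.float64(-0.0), np.float64(-0.0), np.float64(0.1)]
[np.float64(0.0094), np.float64(-0.0542), np.float64(0.0007), np.float64(-0.0), np.float64(-0.0), np.float64(0.1)]
[np.float64(0.0093), np.float64(-0.0542), np.float64(0.0007), np.float64(-0.0), np.float64(-0.0), np.float64(0.1)]
[np.float64(0.0093), np.float64(-0.0543), np.float64(0.0007), np.float64(-0.0), np.float64(-0.0), np.float64(0.1)]
[np.float64(0.0092), np.float64(-0.0543), np.float64(0.0007), np.float64(-0.0), np.float64(-0.0), np.float64(0.1)]
[np.float64(0.0092), np.float64(-0.0543), np.float64(0.0007), np.float64(-0.0), np.float64(-0.0), np.float64(0.1)]
```

```bash
python3 -m handwheel '[[0.0095,-0.054,0.001,0,0,0.1,0],[0.0095,-0.054,0.001,0,0,0.1,0],[0.0095,-0.054,0.001,0,0,0.1,0],[0.0095,-0.054,0.001,0,0,0,0],[0.0095,-0.054,0.001,0,0,0,0]]' && python3 -m handwheel '[[0.0095,-0.054,0.001,0,0,0.1,0],[0.0095,-0.054,0,0,0,0.1,0],[0.0095,-0.054,0,0,0,0,0],[0.0095,-0.054,0,0,0,0,0],[0.0095,-0.054,0,0,0,0,0]]' && python3 -m handwheel '[[0,0,0,0,0,0,0]]'
python3 - <<'E'
from h import *
d=cam('wrist'); save('wrist1.png',d['frame'])
c0=np.array([.5612,.2172]); th=np.radians(13.3)
ex=np.array([np.cos(th),np.sin(th)]);ey=np.array([-ex[1],ex[0]])
P,u,v=pts(d); f=d['frame'].reshape(-1,3)[(d['depth']>0).ravel()].astype(int)
m=(f[:,2]>f[:,0]+40)&(P[:,2]>0.09)&(P[:,2]<.2)&(np.hypot(P[:,0]-.467,P[:,1]-.253)<.06)
Q=P[m]; print(m.sum())
L=np.stack([(Q[:,:2]-c0)@ex,(Q[:,:2]-c0)@ey,Q[:,2]],1)
for z0 in np.arange(.09,.2,.01):
    k=(L[:,2]>z0)&(L[:,2]<z0+.01)
    if k.sum()>3: print(round(z0,3),k.sum(),np.percentile(L[k],3,axis=0).round(4),np.percentile(L[k],97,axis=0).round(4))
m=(P[:,2]>.084)&(P[:,2]<.094)&(f.min(1)>120)
Q=P[m]; 
if len(Q)>50:
    L=np.stack([(Q[:,:2]-c0)@ex,(Q[:,:2]-c0)@ey],1); k=(abs(L[:,0]+.083)<.008); A=L[k]; print(k.sum(),np.polyfit(A[:,1],A[:,0],1), np.median(A[:,0]),A[:,1].min(),A[:,1].max())
m=(f[:,2]>f[:,0]+40)&(P[:,2]>0.182)&(P[:,2]<.2)&(np.hypot(P[:,0]-.467,P[:,1]-.253)<.06)
print(cv2.minAreaRect((P[m][:,:2]*1000).astype(np.float32)))
E
python3 plan.py .467 .253 .169 13.3 4
```

```text
time_s: 2.92
position: [0.4845, -0.0259, 0.2815]
tool_rot: [180.0, -0.0, 12.9]
force: [-0.3, 0.6, 0.4]
width: 0.994
time_s: 3.55
position: [0.4711, 0.2478, 0.2804]
tool_rot: [180.0, -0.0, 12.7]
force: [1.4, -0.2, -0.7]
width: 1.003
time_s: 3.68
position: [0.4697, 0.2513, 0.2804]
tool_rot: [-179.9, -0.0, 13.1]
force: [0.1, -2.0, 0.1]
width: 1.0
2489
0.09 81 [-0.0911  0.063   0.0907] [-0.0749  0.0713  0.0985]
0.1 30 [-0.0946  0.0662  0.1015] [-0.0713  0.0714  0.1085]
0.11 29 [-0.0952  0.0704  0.1108] [-0.0716  0.0713  0.1195]
0.12 64 [-0.0947  0.0482  0.1207] [-0.0717  0.0714  0.1298]
0.13 183 [-0.0934  0.0449  0.1304] [-0.073   0.0713  0.1393]
0.14 91 [-0.0948  0.045   0.1405] [-0.0705  0.0714  0.1498]
0.15 458 [-0.097   0.0459  0.1515] [-0.0688  0.0711  0.1596]
0.16 310 [-0.1003  0.0454  0.1603] [-0.0659  0.0711  0.1698]
0.17 359 [-0.1034  0.045   0.1703] [-0.0628  0.0712  0.1795]
0.18 621 [-0.1111  0.0447  0.1805] [-0.0556  0.071   0.1899]
0.19 263 [-0.1105  0.0451  0.19  ] [-0.0556  0.0704  0.1914]
717 [ 0.00293726 -0.08296968] -0.08297917093053556 -0.1362228900948935 0.1337618490844576
((466.8534851074219, 253.90472412109375), (56.989158630371094, 27.7010498046875), 13.212250709533691)
3.725 [0.4704 0.2484 0.2801] [-1.7998e+02  1.0000e-02  1.2980e+01] [ 1.  -0.4  0.4] 1.003
[np.float64(-0.0006), np.float64(-0.0013), np.float64(0.0278), np.float64(-0.0), np.float64(0.0), np.float64(-0.1)]
[np.float64(-0.0006), np.float64(-0.0013), np.float64(0.0278), np.float64(-0.0), np.float64(0.0), np.float64(-0.1)]
[np.float64(-0.0006), np.float64(-0.0013), np.float64(0.0278), np.float64(-0.0), np.float64(0.0), np.float64(-0.1)]
[np.float64(-0.0006), np.float64(-0.0013), np.float64(0.0278), np.float64(-0.0), np.float64(0.0), np.float64(-0.1)]
```

```bash
sleep 1
```

```text
(no output)
```

View pics/wrist1.png

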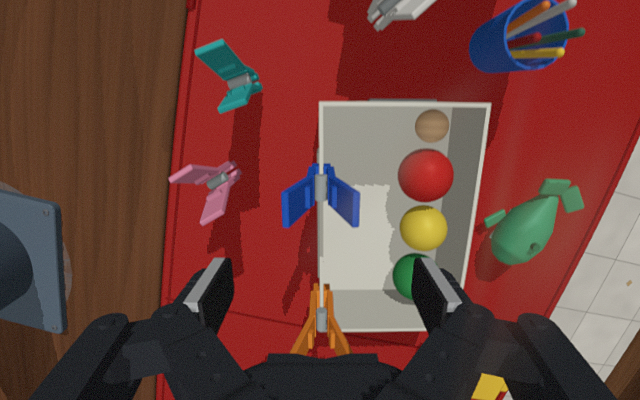

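Wrist view: the blue peg is at (320,195), astride the rim and square to the jaws; the orange one is at (320,320), about 115 mm behind it. The wrist fix (0.467, 0.254) agrees with the top camera. I'll check that the pose has settled, then descend.

```bash
python3 -m handwheel '[[0,0,0,0,0,0,0],[0,0,0,0,0,0,0]]'; python3 -c "
from h import *
for i in range(4):
  d=viewer.read_camera('wrist');s=r.get_state();print(s['time_s'],np.round(s['position'],4),np.round(s['tool_rot'],2))"; python3 plan.py .467 .254 .169 13.2 4
```

```text
time_s: 3.98
position: [0.4713, 0.2454, 0.2803]
tool_rot: [180.0, -0.0, 12.7]
force: [0.9, -0.2, 0.1]
width: 0.999
4.025 [0.4712 0.2457 0.2804] [ 1.7997e+02 -1.0000e-02  1.2710e+01]
4.075 [0.4712 0.2459 0.2804] [ 1.7998e+02 -1.0000e-02  1.2740e+01]
4.125 [0.4711 0.2462 0.2804] [ 1.7998e+02 -1.0000e-02  1.2760e+01]
4.175 [0.471  0.2464 0.2804] [ 1.7999e+02 -1.0000e-02  1.2780e+01]
4.175 [0.471  0.2464 0.2804] [ 1.7999e+02 -1.0000e-02  1.2780e+01] [ 0.5 -0.3 -0.1] 1.001
[np.float64(-0.0006), np.float64(-0.0021), np.float64(0.0279), np.float64(0.0), np.float64(-0.0), np.float64(-0.1)]
[np.float64(-0.0006), np.float64(-0.0021), np.float64(0.0279), np.float64(0.0), np.float64(-0.0), np.float64(-0.1)]
[np.float64(-0.0006), np.float64(-0.0021), np.float64(0.0279), np.float64(0.0), np.float64(-0.0), np.float64(-0.1)]
[np.float64(-0.0006), np.float64(-0.0021), np.float64(0.0279), np.float64(0.0), np.float64(-0.0), np.float64(-0.1)]
```

```bash
python3 -m handwheel '[[-0.001,-0.003,0.024,0,0,-0.2,0],[-0.001,-0.002,0.024,0,0,-0.2,0],[0,-0.002,0.024,0,0,0,0],[0,0,0,0,0,0,0],[0,0,0,0,0,0,0]]'; python3 plan.py .467 .254 .169 13.2 1
```

```text
time_s: 4.8
position: [0.4676, 0.2537, 0.2091]
tool_rot: [-180.0, -0.0, 13.2]
force: [-0.3, -0.6, 0.3]
width: 0.998
4.8 [0.4676 0.2537 0.2091] [-1.7998e+02 -4.0000e-02  1.3250e+01] [-0.3 -0.6  0.3] 0.998
[np.float64(-0.0005), np.float64(-0.0004), np.float64(0.0401), np.float64(-0.0), np.float64(-0.0), np.float64(0.0)]
```

```bash
python3 -m handwheel '[[-0.0005,0,0.02,0,0,0,0],[0,-0.0005,0.02,0,0,0,0],[0,0,0,0,0,0,0],[0,0,0,0,0,0,0]]'
python3 - <<'E'
from h import *
d=cam('wrist'); e=cam('scene')
b=cv2.resize(e['frame'][110:240,330:500],(392,300),interpolation=cv2.INTER_CUBIC)
a=cv2.resize(d['frame'],(400,250)); a=np.vstack([a,np.zeros((50,400,3),np.uint8)])
save('pre.png',np.hstack([a,b]));
E
```

```text
time_s: 5.3
position: [0.4672, 0.2543, 0.1695]
tool_rot: [-180.0, -0.1, 13.2]
force: [-0.5, 0.5, 0.2]
width: 0.999
```

```bash
sleep 1
```

```text
(no output)
```

View pics/pre.png

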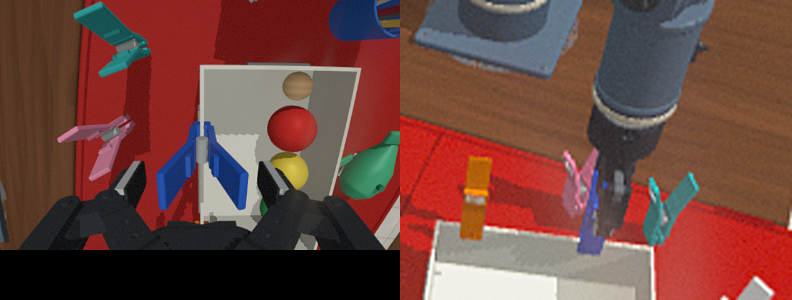

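The wrist half of the picture shows the blue handles at (202,180), centred between the pads at 133 and 270. Now I'll squeeze.

```bash
python3 -m handwheel '[[0,0,0,0,0,0,1],[0,0,0,0,0,0,1],[0,0,0,0,0,0,1],[0,0,0,0,0,0,1]]';python3 -m handwheel '[[0,0,0,0,0,0,1],[0,0,0,0,0,0,1]]'
python3 - <<'E'
from h import *
d=cam('wrist'); e=cam('scene')
b=cv2.resize(e['frame'][110:240,330:500],(392,300),interpolation=cv2.INTER_CUBIC)
a=cv2.resize(d['frame'],(400,250)); a=np.vstack([a,np.zeros((50,400,3),np.uint8)])
save('sq.png',np.hstack([a,b]));
E
```

```text
time_s: 5.9
position: [0.4666, 0.2539, 0.1683]
tool_rot: [180.0, 0.0, 13.3]
force: [-0.1, -1.0, -0.9]
width: 0.243
time_s: 6.15
position: [0.4666, 0.2539, 0.1683]
tool_rot: [180.0, 0.0, 13.3]
force: [1.1, 0.0, -0.5]
width: 0.236
```

```bash
sleep 1
```

```text
(no output)
```

View pics/sq.png

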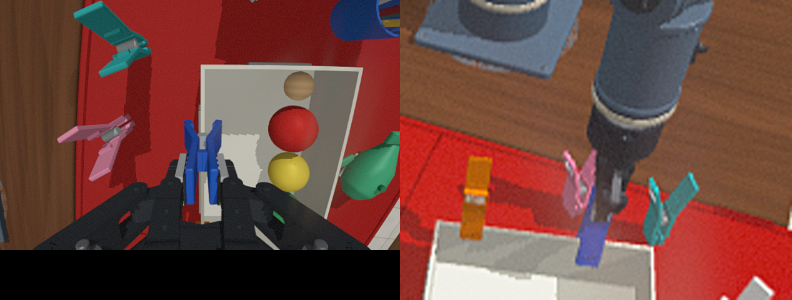

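Width 0.24 is about 20 mm, so the handles are fully squeezed and parallel, with the jaws gaping at (202,130). Now I'll lift.

```bash
python3 -m handwheel '[[0,0,-0.01,0,0,0,1],[0,0,-0.02,0,0,0,1],[0,0,-0.03,0,0,0,1],[0,0,-0.035,0,0,0,1],[0,0,-0.035,0,0,0,1]]';python3 -m handwheel '[[0,0,-0.005,0,0,0,1],[0,0,0,0,0,0,1]]'
python3 - <<'E'
from h import *
d=cam('wrist'); e=cam('scene')
b=cv2.resize(e['frame'][110:240,330:500],(392,300),interpolation=cv2.INTER_CUBIC)
a=cv2.resize(d['frame'],(400,250)); a=np.vstack([a,np.zeros((50,400,3),np.uint8)])
save('lift.png',np.hstack([a,b])); 
T=np.linalg.inv(np.array(d['tool_from_camera'])); 
P,u,v=pts(d); s=r.get_state(); Q=(P-np.array(s['position']))@toolR(s)
f=d['frame'].reshape(-1,3)[(d['depth']>0).ravel()].astype(int)
m=(f[:,2]>f[:,0]+40)&(f[:,2]>f[:,1]+25)&(abs(Q[:,0])<.05)&(abs(Q[:,1])<.03)&(Q[:,2]<.12)
print(m.sum())
L=Q[m]
for z0 in np.arange(-.03,.12,.01):
    k=(L[:,2]>z0)&(L[:,2]<z0+.01)
    if k.sum()>3: print(round(z0,3),k.sum(),np.percentile(L[k],3,axis=0).round(4),np.percentile(L[k],97,axis=0).round(4))
E
python3 plan.py .545 -.100 .29 19.7 8
```

```text
time_s: 6.88
position: [0.4664, 0.2539, 0.3002]
tool_rot: [-180.0, -0.0, 13.3]
force: [0.7, -0.4, -1.1]
width: 0.243
time_s: 7.12
position: [0.4665, 0.2538, 0.3035]
tool_rot: [180.0, -0.0, 13.3]
force: [-0.3, 0.4, -0.9]
width: 0.243
5141
-0.02 1784 [-0.0103 -0.0139 -0.0176] [ 0.01    0.012  -0.0112]
-0.01 427 [-0.0099 -0.0142 -0.0098] [ 0.01    0.0079 -0.0004]
0.0 336 [-0.0095 -0.0141  0.0003] [0.01   0.0043 0.0094]
0.01 779 [-0.0083 -0.0141  0.0109] [0.009  0.0081 0.0198]
0.02 257 [-0.0085 -0.0142  0.0201] [ 0.0098 -0.0047  0.0292]
0.03 171 [-0.0084 -0.0141  0.0304] [ 0.0099 -0.0068  0.0397]
0.04 287 [-0.0111 -0.0142  0.0402] [ 0.0131 -0.0014  0.0497]
0.05 321 [-0.0138 -0.0141  0.0503] [0.0163 0.0079 0.0596]
0.06 308 [-0.0163 -0.0141  0.0603] [0.0191 0.0105 0.0696]
0.07 254 [-0.0189 -0.0142  0.0703] [0.0216 0.0108 0.0796]
0.08 143 [-0.0191 -0.0142  0.0804] [ 0.0206 -0.0068  0.0894]
0.09 73 [-0.0203 -0.0142  0.0905] [ 0.0227 -0.0119  0.0979]
7.225 [0.4662 0.2535 0.3024] [1.7997e+02 9.0000e-02 1.3260e+01] [ 0.4  0.3 -0.1] 0.238
[np.float64(-0.0005), np.float64(0.0453), np.float64(0.00
[... 152 characters left out ...]
 np.float64(-0.8)]
[np.float64(-0.0018), np.float64(0.0452), np.float64(0.0016), np.float64(0.0), np.float64(0.0), np.float64(-0.8)]
[np.float64(-0.0025), np.float64(0.0452), np.float64(0.0016), np.float64(0.0), np.float64(0.0), np.float64(-0.8)]
[np.float64(-0.0031), np.float64(0.0452), np.float64(0.0016), np.float64(0.0), np.float64(0.0), np.float64(-0.8)]
[np.float64(-0.0037), np.float64(0.0451), np.float64(0.0016), np.float64(0.0), np.float64(0.0), np.float64(-0.8)]
[np.float64(-0.0044), np.float64(0.0451), np.float64(0.0016), np.float64(0.0), np.float64(0.0), np.float64(-0.8)]
[np.float64(-0.005), np.float64(0.045), np.float64(0.0016), np.float64(0.0), np.float64(0.0), np.float64(-0.8)]
```

```bash
sleep 1
```

```text
(no output)
```

View pics/lift.png

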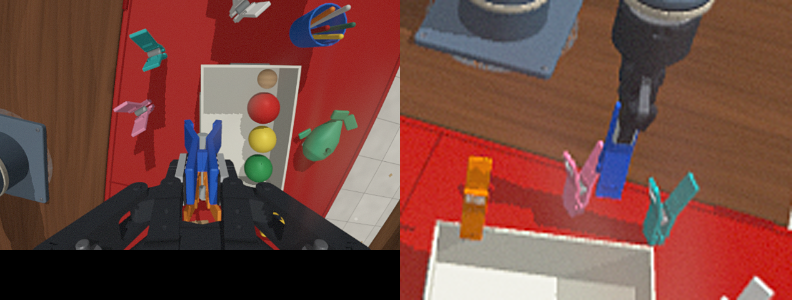

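The peg came off clean and still gapes. In the tool frame the hinge is about 48 mm ahead of the TCP, the jaw tips are at 98 mm, and the jaws are centred within about 1 mm. The orange peg is undisturbed. I'll rise a bit more, to clear the orange handles, while carrying it over.

```bash
python3 -m handwheel '[[0,0,-0.015,0,0,0,1],[0,0,-0.02,0,0,0,1],[0,0,0,0,0,0,1]]'; python3 plan.py .5655 -.187 .335 19.7 12
```

```text
time_s: 7.6
position: [0.4671, 0.2545, 0.3397]
tool_rot: [-179.9, -0.1, 13.3]
force: [0.2, -0.2, -0.7]
width: 0.24
7.6 [0.4671 0.2545 0.3397] [-1.7995e+02 -1.3000e-01  1.3260e+01] [ 0.2 -0.2 -0.7] 0.24
[np.float64(-0.0005), np.float64(0.0377), np.float64(0.0004), np.float64(-0.0), np.float64(-0.0), np.float64(-0.5)]
[np.float64(-0.0008), np.float64(0.0377), np.float64(0.0004), np.float64(-0.0), np.float64(-0.0), np.float64(-0.5)]
[np.float64(-0.0012), np.float64(0.0377), np.float64(0.0004), np.float64(-0.0), np.float64(-0.0), np.float64(-0.5)]
[np.float64(-0.0015), np.float64(0.0377), np.float64(0.0004), np.float64(-0.0), np.float64(-0.0), np.float64(-0.5)]
[np.float64(-0.0019), np.float64(0.0376), np.float64(0.0004), np.float64(-0.0), np.float64(-0.0), np.float64(-0.5)]
[np.float64(-0.0022), np.float64(0.0376), np.float64(0.0004), np.float64(-0.0), np.float64(-0.0), np.float64(-0.5)]
[np.float64(-0.0026), np.float64(0.0376), np.float64(0.0004), np.float64(-0.0), np.float64(-0.0), np.float64(-0.5)]
[np.float64(-0.0029), np.float64(0.0376), np.float64(0.0004), np.float64(-0.0), np.float64(-0.0), np.float64(-0.5)]
[np.float64(-0.0033), np.float64(0.0376), np.float64(0.0004), np.float64(-0.0), np.float64(-0.0), np.float64(-0.5)]
[np.float64(-0.0036), np.float64(0.0375), np.float64(0.0004), np.float64(-0.0), np.float64(-0.0), np.float64(-0.5)]
[np.float64(-0.004), np.float64(0.0375), np.float64(0.0004), np.float64(-0.0), np.float64(-0.0), np.float64(-0.5)]
[np.float64(-0.0043), np.float64(0.0374), np.float64(0.0004), np.float64(-0.0), np.float64(-0.0), np.float64(-0.5)]
```

```bash
python3 -m handwheel '[[-0.0005,0.02,0,0,0,-0.5,1],[-0.001,0.0375,0,0,0,-0.5,1],[-0.001,0.0375,0,0,0,-0.5,1],[-0.0015,0.0375,0,0,0,-0.5,1],[-0.002,0.0375,0,0,0,-0.5,1]]' && python3 -m handwheel '[[-0.002,0.0375,0,0,0,-0.5,1],[-0.0025,0.0375,0,0,0,-0.5,1],[-0.003,0.0375,0,0,0,-0.5,1],[-0.003,0.0375,0,0,0,-0.5,1],[-0.0035,0.0375,0,0,0,-0.5,1]]' && python3 -m handwheel '[[-0.004,0.0375,0,0,0,-0.5,1],[-0.004,0.0375,0,0,0,-0.5,1],[0,0.01,0,0,0,-0.4,1],[0,0,0,0,0,0,1],[0,0,0,0,0,0,1]]' && python3 plan.py .5655 -.187 .335 19.7 1
```

```text
time_s: 8.22
position: [0.5029, 0.0864, 0.3377]
tool_rot: [-180.0, 0.1, 15.8]
force: [-0.3, -0.3, -0.3]
width: 0.234
time_s: 8.85
position: [0.5435, -0.0971, 0.3376]
tool_rot: [-180.0, 0.1, 18.3]
force: [-0.9, 1.2, -0.8]
width: 0.235
time_s: 9.48
position: [0.5631, -0.1773, 0.3382]
tool_rot: [-180.0, -0.0, 19.8]
force: [0.0, 0.3, 0.1]
width: 0.242
9.475 [ 0.5631 -0.1773  0.3382] [-1.7995e+02 -1.0000e-02  1.9760e+01] [0.  0.3 0.1] 0.242
[np.float64(-0.001), np.float64(0.0099), np.float64(0.0032), np.float64(-0.0), np.float64(-0.0), np.float64(0.1)]
```

```bash
python3 -m handwheel '[[-0.001,0.005,0.02,0,0,0,1],[0,0.005,0.025,0,0,0,1],[0,0,0,0,0,0,1],[0,0,0,0,0,0,1],[0,0,0,0,0,0,1]]'
cat > m2.py <<'E'
from h import *
import sys
s0=r.get_state(); d=cam('wrist'); s=r.get_state()
print(s0['time_s'],np.round(s0['position'],4),np.round(s0['tool_rot'],2),np.round(s['position'],4),'w',round(s['width'],3),'F',np.round(s['force'],1))
P,u,v=pts(d); f=d['frame'].reshape(-1,3)[(d['depth']>0).ravel()].astype(int)
T=toolR(s0); Q=(P-np.array(s0['position']))@T
blue=(f[:,2]>f[:,0]+40)&(f[:,2]>f[:,1]+25)&(abs(Q[:,0])<.03)&(abs(Q[:,1])<.02)&(Q[:,2]<.105)
L=Q[blue]
for z0 in (-.02,-.01,.03,.04,.05,.06,.07,.08,.09):
    k=(L[:,2]>z0)&(L[:,2]<z0+.01)
    if k.sum()>3: print(round(z0,3),k.sum(),np.percentile(L[k],3,axis=0).round(4),np.percentile(L[k],97,axis=0).round(4))
n=np.array([np.cos(np.radians(19.7)),np.sin(np.radians(19.7))]);c=np.array([.5666,-.1865])
D=(P[:,:2]-c)@n; al=(P[:,:2]-c)@np.array([-n[1],n[0]])
t=(abs(D)<.015)&(P[:,2]>.148)&(P[:,2]<.160)&(abs(al)<.12)&~blue
A=P[t]
print('wrist cardtop',t.sum(),cv2.minAreaRect((A[:,:2]*1000).astype(np.float32)),A[:,2].max(), 'al',al[t].min(),al[t].max())
B=Q[t]; print('in tool: x',np.percentile(B[:,0],[3,50,97]).round(4),'slope deg',np.degrees(np.polyfit(B[:,1],B[:,0],1)[0]),'y',B[:,1].min(),B[:,1].max())
w=d['frame'].copy(); save(sys.argv[1],w)
for nm in ('top','scene'):
    e=cam(nm); P,u,v=pts(e); 
    D=(P[:,:2]-c)@n; al=(P[:,:2]-c)@np.array([-n[1],n[0]])
    t=(abs(D)<.012)&(P[:,2]>.145)&(P[:,2]<.162)&(abs(al)<.12)&(abs(al)>.03); print(nm,t.sum(),'D',np.percentile(D[t],[5,50,95]).round(4),'al',al[t].min().round(4),al[t].max().round(4))
    f=e['frame'].reshape(-1,3)[(e['depth']>0).ravel()].astype(int)
    Q=(P-np.array(s['position']))@toolR(s)
    m=(f[:,2]>f[:,0]+40)&(f[:,2]>f[:,1]+25)&(abs(Q[:,0])<.035)&(abs(Q[:,1])<.025)&(Q[:,2]<.11)&(Q[:,2]>-.03)
    L=Q[m]; print(nm,'peg',m.sum(),L.min(0).round(3),L.max(0).round(3))
    k=proj(e,np.array([[.5666,-.1865,.18]]))[0].astype(int)
    g=e['frame'][max(0,k[1]-60):k[1]+60,max(0,k[0]-80):k[0]+80]; save(nm+'_'+sys.argv[1],g,4)
E
python3 m2.py a.png
```

```text
time_s: 10.1
position: [0.5661, -0.1882, 0.2945]
tool_rot: [179.9, -0.1, 19.7]
force: [-0.6, 0.3, -0.5]
width: 0.241
10.1 [ 0.5661 -0.1882  0.2945] [ 1.7995e+02 -9.0000e-02  1.9700e+01] [ 0.566  -0.1883  0.2943] w 0.239 F [-0.5  0.  -0.5]
-0.02 1732 [-0.0107 -0.0137 -0.0164] [ 0.0095  0.0122 -0.0109]
-0.01 407 [-0.0105 -0.0141 -0.0097] [ 0.0096  0.0066 -0.0005]
0.03 168 [-0.0089 -0.014   0.0302] [ 0.0094 -0.0079  0.0396]
0.04 277 [-0.0116 -0.014   0.0404] [ 0.0124 -0.002   0.0498]
0.05 315 [-0.0141 -0.014   0.0503] [0.0154 0.0071 0.0597]
0.06 311 [-0.0166 -0.014   0.0604] [0.0181 0.011  0.0696]
0.07 265 [-0.0192 -0.014   0.0704] [0.021  0.0108 0.0795]
0.08 162 [-0.02   -0.014   0.0801] [0.0205 0.0029 0.089 ]
0.09 93 [-0.021  -0.014   0.0901] [ 0.0228 -0.0109  0.099 ]
wrist cardtop 518 ((567.6887817382812, -187.81114196777344), (2.4133832454681396, 209.4876708984375), 19.88204002380371) 0.15785329908408502 al -0.10634103732085794 0.10314069384770953
in tool: x [-0.0001  0.0016  0.0029] slope deg 0.20593349923608895 y -0.10468976262112699 0.10479071476497165
top 61 D [-0.0016 -0.0003  0.0017] al -0.1036 0.1052
top peg 260 [-0.023 -0.014 -0.022] [0.021 0.012 0.098]
scene 170 D [-0.0009  0.0025  0.0047] al -0.1063 0.1039
scene peg 322 [-0.014 -0.014 -0.017] [0.026 0.014 0.1  ]
```

```bash
sleep 1
```

```text
(no output)
```

View pics/a.png

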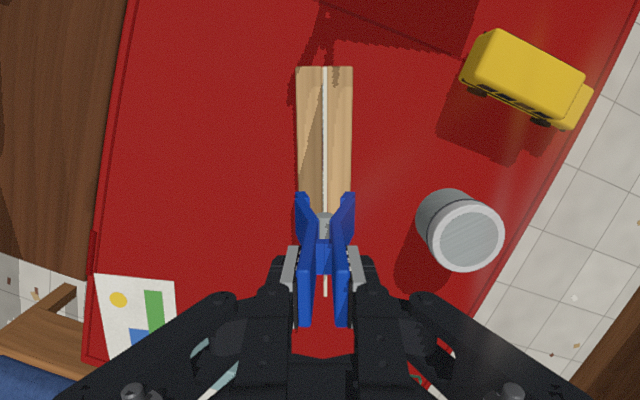

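View pics/scene_a.png

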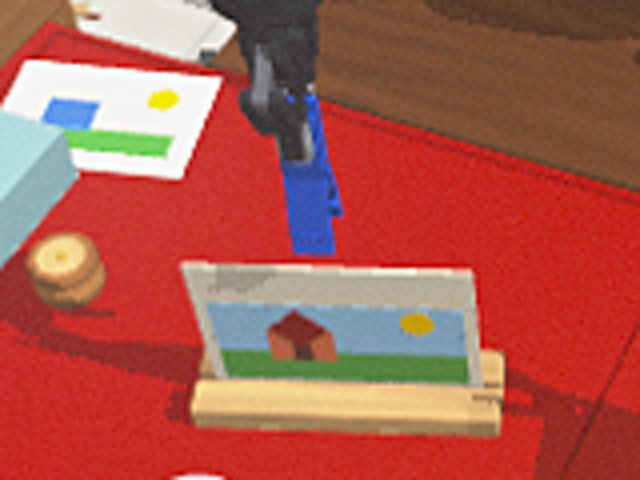

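Wrist view: the card's edge (x≈325) runs centrally between the jaw tips at (302,200) and (348,200). In the same camera the card is 1.6 mm and the jaw mid 0.8 mm along tool x, with the centre along the edge at 0 and the angle 0.2°. I'll shift +0.8 mm and descend in two stages.

```bash
python3 -m handwheel '[[0.0008,0,0.015,0,0,-0.1,1],[0,0,0.013,0,0,0,1],[0,0,0,0,0,0,1],[0,0,0,0,0,0,1],[0,0,0,0,0,0,1]]'; python3 m2.py b.png
```

```text
time_s: 10.88
position: [0.5666, -0.1885, 0.2656]
tool_rot: [180.0, -0.0, 19.8]
force: [0.3, 0.3, -0.3]
width: 0.245
10.875 [ 0.5666 -0.1885  0.2656] [ 1.7998e+02 -3.0000e-02  1.9760e+01] [ 0.5665 -0.1885  0.2657] w 0.243 F [ 0.4 -0.3  0.4]
-0.02 1734 [-0.0107 -0.0137 -0.0164] [ 0.0096  0.0122 -0.0111]
-0.01 430 [-0.0103 -0.0141 -0.0097] [ 0.0095  0.0077 -0.0002]
0.03 163 [-0.0088 -0.0141  0.0302] [ 0.0094 -0.0077  0.0395]
0.04 275 [-0.0115 -0.014   0.0403] [ 0.0124 -0.0019  0.0498]
0.05 315 [-0.0141 -0.014   0.0503] [0.0152 0.0072 0.0597]
0.06 314 [-0.0165 -0.014   0.0602] [0.0182 0.0109 0.0695]
0.07 266 [-0.0191 -0.014   0.0704] [0.0209 0.0109 0.0792]
0.08 165 [-0.0199 -0.0141  0.0802] [0.0206 0.002  0.0896]
0.09 90 [-0.021  -0.0141  0.0902] [ 0.0227 -0.0109  0.099 ]
wrist cardtop 766 ((568.0018310546875, -187.65963745117188), (2.952812910079956, 209.2364959716797), 19.961095809936523) 0.15756755351294782 al -0.10617850004461955 0.1030467631784594
in tool: x [-0.0001  0.0015  0.003 ] slope deg 0.1197086335101495 y -0.10494672877797907 0.10428134613878746
top 59 D [-0.0013 -0.0004  0.0017] al 0.031 0.1054
top peg 230 [-0.022 -0.014 -0.02 ] [0.021 0.013 0.108]
scene 170 D [-0.0001  0.0025  0.0051] al -0.1052 0.1041
scene peg 303 [-0.015 -0.015 -0.025] [0.026 0.02  0.11 ]
```

```bash
sleep 1
```

```text
(no output)
```

View pics/b.png

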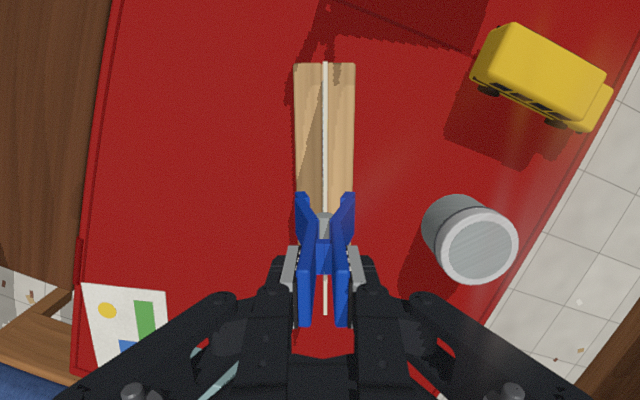

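```bash
python3 -m handwheel '[[0,0,0.012,0,0,0,1],[0,0,0.012,0,0,0,1],[0,0,0.012,0,0,0,1],[0,0,0.004,0,0,0,1],[0,0,0,0,0,0,1]]'; python3 -m handwheel '[[0,0,0,0,0,0,1],[0,0,0,0,0,0,1]]'; python3 m2.py c.png
```

```text
time_s: 11.65
position: [0.5662, -0.1884, 0.2249]
tool_rot: [-180.0, 0.0, 19.8]
force: [-0.6, -0.3, -0.2]
width: 0.234
time_s: 11.9
position: [0.5665, -0.1885, 0.2257]
tool_rot: [180.0, -0.0, 19.8]
force: [-0.3, 0.4, -0.3]
width: 0.235
11.9 [ 0.5665 -0.1885  0.2257] [ 1.7998e+02 -3.0000e-02  1.9760e+01] [ 0.5665 -0.1885  0.2257] w 0.239 F [-0.5  0.7 -1.4]
-0.02 1741 [-0.0107 -0.0137 -0.0165] [ 0.0095  0.0122 -0.0109]
-0.01 418 [-0.0103 -0.014  -0.0098] [ 0.0096  0.0069 -0.0004]
0.03 159 [-0.0088 -0.0141  0.0304] [ 0.0094 -0.0084  0.0395]
0.04 283 [-0.0115 -0.0141  0.0404] [ 0.0125 -0.0016  0.0498]
0.05 310 [-0.0141 -0.0141  0.0503] [0.0154 0.007  0.0597]
0.06 306 [-0.0166 -0.0139  0.0604] [0.0182 0.0106 0.0696]
0.07 266 [-0.0191 -0.0139  0.0704] [0.021  0.0109 0.0794]
0.08 165 [-0.02   -0.0142  0.0804] [0.0206 0.0018 0.0894]
0.09 84 [-0.021  -0.0141  0.0901] [ 0.0227 -0.0113  0.0984]
wrist cardtop 1057 ((568.1818237304688, -187.66549682617188), (2.579336166381836, 210.7587127685547), 19.828882217407227) 0.1574993281466559 al -0.10700715217510774 0.10374703241413151
in tool: x [0.0004 0.0016 0.0029] slope deg 0.039906553028729745 y -0.10561607864105559 0.10514035741147387
top 62 D [-0.0015 -0.0006  0.0017] al 0.0312 0.1052
top peg 189 [-0.022 -0.014 -0.019] [0.021 0.01  0.097]
scene 170 D [-0.0005  0.0025  0.0048] al -0.1048 0.104
scene peg 271 [-0.014 -0.015 -0.026] [0.025 0.019 0.107]
```

```bash
sleep 1
```

```text
(no output)
```

View pics/c.png

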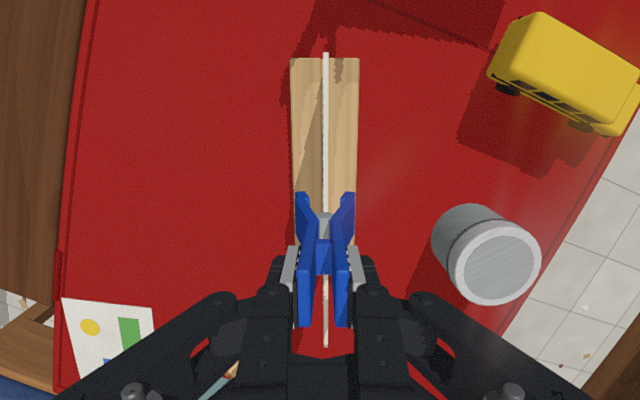

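View pics/scene_c.png

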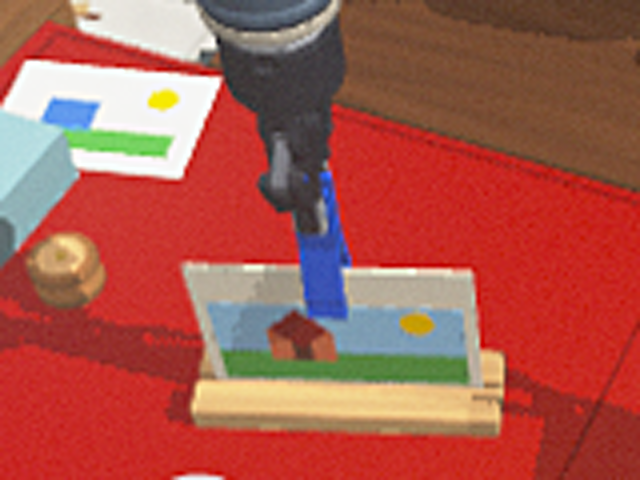

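View pics/top_c.png

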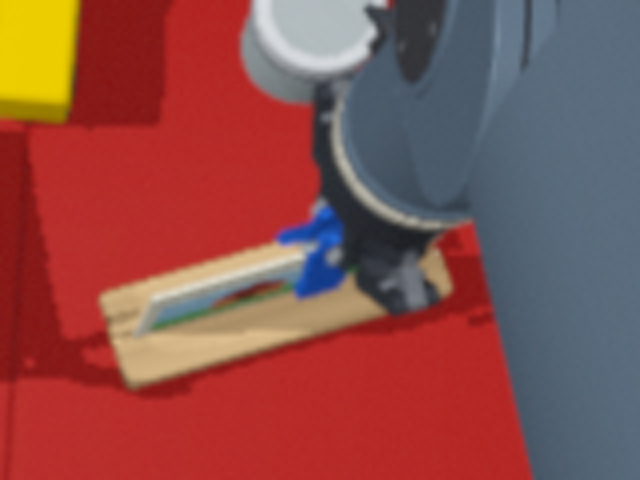

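The last pictures show one jaw on each side of the card, about 25 mm down, with the card edge running between the jaws (wrist x≈325, jaws at 302 and 348). The force is near zero, so I'm handing in.

```bash
python3 -c "
from bench import *
s=r.get_state();print(s['time_s'],s['qd'].round(2),s['width']);print(finish_job())"
```

```text
12.05 [-0.    0.09  0.21  0.08  0.08 -0.02 -0.02] 0.23980643681713873
the job is handed in; nothing more can be done
None
```

The blue peg is off the basket rim and held wide open astride the middle of the card's top edge. I handed the job in at 12.05 s with the grip still closed on the handles.

**Last checks:**
- **Opening:** the gripper read about 20 mm between the pads. That means the handles are fully squeezed; the description gives about 22 mm.
- **Position:** the jaw tips are about 26 mm below the card's top edge. The wrist camera showed the peg centred along the edge, and within about 1 mm of the card across it.
- **Square to the card:** within about 0.3°.
- **Contact:** the wrist force was no more than about 2 N, and I saw no touch on the card or its stand.
- **Left alone:** the orange peg was in place when I lifted the blue one off. I saw nothing disturbed in the later pictures, but I did not measure the toys again.

**Disagreement:** the cameras differ by up to about 3 mm on where the card stands across its thickness: top -0.6 mm, wrist about +1.5 mm, scene +2.5 mm. I went by the wrist camera, because it sees the card and the jaws together. The clearance on each side is larger than that difference by my estimate, but I did not measure the gap at the edge directly.

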